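# Clip the green soap brush back on its colour-coded rail

## Robot

A 6-joint arm with a two-finger parallel gripper is mounted at the origin on the work surface. World frame = base frame: x ahead of the robot, y to its left, z up, the work surface at z = 0. Lengths are in m, angles in rad, forces in N, time in s.
With the tool pointing down it reaches from about 0.3 to 0.775 m from the base axis. Payload 14.6 kg.
Tool frame: the origin (TCP) lies at the very end of the fingers, on their centre line; the grasp point (between the pads) lies 19 mm behind it; z points along the fingers, y is the line along which they close (so a half turn about z gives the same grasp; the last joint's range is limited). The gripper opens to 94 mm and grips with 3 to 60 N. Pads are 16 mm wide; open, the fingers measure 119 mm over their backs; the gripper's body (75 mm by 177 mm) begins 78 mm behind the grasp point.
Start: joints at [1.044, 0.3, 1.521, -0, 1.321, -0.067], TCP at [0.244, 0.493, 0.205] pointing down, gripper open.
Joint ranges: [-3.03, 3.03], [-0.79, 2.21], [0.23, 2.52], [-1.04, 4.18], [0, 3.07], [-2.55, 2.55]. Speed limits (rad/s): [2.22, 2.22, 2.57, 3.14, 3.14, 3.14].

## Interface

Orientations are given as [roll, pitch, yaw] about the fixed x, y, z axes, in that order (R = Rz(yaw) Ry(pitch) Rx(roll)).
In Python, from station import ctrl gives the robot as it stands.
- The arm moves only by the tool move_arm, never from a script. Its argument "increments" is a list of rows, each a list of 7 numbers: the opening, from 0 (shut) to 1 (fully open), then the shift along the tool's x, y, z in units of 50 mm (1.0 is 50 mm), then the turn, a rotation vector about the tool's x, y, z in rad. In form: [[claw, tx, ty, tz, rx, ry, rz], ...]. A call has 1 to 20 rows; each row shifts and turns the commanded pose from where the row before left it, along the tool's axes as they then stand; what a row does not reach is not made up. A row lasts 1/10 s, in which the tool goes at most 50 mm and 8.59 degrees, less where a joint would pass 70% of its speed; a pose out of reach is approached as far as the arm can. A call is refused whole if a number of a shift passes 1 or a number of a turn 0.15, either way. A call with a gripper value outside its range is refused whole. The fingers move at their own pace and stop on an object; "force" is the grip in N (left out, the last holds). Time passes only in rows, so rows that do not move let the fingers close. It gives the time, the measured TCP pose, the force, the opening and the grip force at its end, in the units of the state.
- ctrl.get_obs(): the state, without advancing time (a new reading comes with each control period).
- ctrl.camera(name): name is "scene" or "top" or "wrist"; returns a dict with "color" (420x560x3 uint8, blue, green, red), "K" (3x3 intrinsics, pixels), "pose" (4x4, takes a point from camera to world coordinates); the wrist camera has in their place "tool_from_camera" (4x4, takes a point from camera to tool coordinates, whose origin is the TCP and whose axes are the flange's). Camera axes: x right, y down, z forward; pixel columns grow to the right and rows downward; lengths in m; the calibration is good to about 2 mm. The wrist camera is an equidistant fisheye: a pixel r from the principal point sees the ray r / f radians off the axis. A picture is of the moment at which its call begins: read the wrist's pose just before it. There is no depth.
- ctrl.hand_in(): hands the job in; it is judged then, once.
Trained networks look in a picture, given as the dict that the camera call returned (one of the last four; its "shot" number tells which), for a name from the list of things; names that differ only in an ending like _2 or _b are one class to them, and where a whole thing is asked for, a point or a joint stands for the part that bears it (a point fixed in the world has none). Each returns a list of dicts, best first, with "conf" (0 to 1); they miss things now and then, are a little off and sometimes report something else, mostly with a low value. They report only what shows in the picture. A call takes as long as a camera call. They do not tell look-alikes from the thing itself.
- ctrl.cut_out(name, picture): "mask" (420x560 bool, what is visible of it) and "centre" ([row, column] in pixels, amid what is visible of it).
The state is a dict: "time_s": time; "qpos": joint angles; "joint_vel": joint speeds; "tau": joint torques, N m; "ee_pos": TCP position; "eef_rot": TCP orientation; "force": force on the tool from outside, world axes, zero at the start; "moment": the same for the moment, N m; "grip_width": finger opening in m; "grip_force": force on a finger pad.
Only numpy, scipy, OpenCV 4.12 (cv2) and the standard library are available. Lean on these libraries where they do the work, as an engineer would, in place of code of your own. Each camera call takes 0.05 s, during which the arm holds its last target. There are 200 camera calls.

## Task

Take the green-handled dusting brush from its wooden rest and snap it down into the pair of spring clips on the green block of the clip rail, pushed fully home with the middle of its handle between the two clips, then let go of it. Leave the blue brush on its rest and the yellow brush in its clips where they are.

Things in the scene. Friction and masses are not known exactly. Their poses are not given: they have to be found in the camera images.
- green_brush: Round brush: green handle 20 mm dia x 150 mm, steel ferrule 24 x 30 mm, pale bristles 32 x 47 mm; about 70 g. Origin: middle of the handle, on its axis; x along the handle to the bristles. Lies level on a wooden rest, axis 45 mm over the table, x away from the robot. The rest's 12 mm wide supports are 50 mm either side of the origin, no higher than the axis; 37 mm free below it between them.
- green_seat (a point): Axis of a fully seated handle, midway between the green block's two clips, 60 mm over the table; x along the handle (brush may point either way), z up. Clips: 12 mm wide, 45 mm either side along x; sprung jaws open upward, lips 37 mm apart 28 mm above this point, throat 15 mm wide 8 mm above it. Press a level handle straight down, about 10 N, until it stops here. 40 mm free below, between clips.
- blue_brush: Same brush with a blue handle, same origin and axes, on the other wooden rest, at least 130 mm to one side of the green one. It stays there. Rests: fixed, base 140 x 70 x 8 mm.
- yellow_brush: Same brush with a yellow handle, same origin and axes, already in the yellow block's clips on the same rail. It stays there. Rail: fixed aluminium plate 170 x 340 x 10 mm with a green, a blue and a yellow block (140 x 56 x 10 mm) 110 mm apart in any order, each with two steel clips; the blue block's are empty.
Not all that is in view belongs to the job. There is more than one size of the green_brush; the one meant has the size given above.

How it is judged:
At the end, for the whole second after the job is handed in: The green brush is at rest and released, snapped into both clips of the green block: the middle of its handle within 20 mm along the handle, 10 mm across and 5 mm in height of the green seat point, its handle within 10 degrees of the seat's x axis, either way round (x of green_brush in the frame of green_seat between -0.02 and 0.02 m and y of green_brush in the frame of green_seat between -0.01 and 0.01 m and z of green_brush in the frame of green_seat between -0.005 and 0.005 m and angle between the x axis of green_brush and the x axis of green_seat, either way round below 0.175 rad and linear speed of green_brush below 0.02 m/s); the robot touches nothing.
It fails at once if the blue brush is moved more than 20 mm from its rest position (distance of blue_brush from where it was at the start of the episode above 0.02 m).
It fails at once if the yellow brush is moved more than 20 mm from its place (distance of yellow_brush from where it was at the start of the episode above 0.02 m).
It also fails if it takes over 45 s, if anything falls off the work surface, if the arm or the gripper's body presses on something with over 40 N, if the wrist force passes 120 N, or if a joint passes its speed limit or range.

## Working session

There is one attempt and no reset: what is moved stays moved. The work goes in short steps, Python scripts to look and compute and a tool call to move; the robot and the scene stay as the last step left them, time stands still between calls to the robot, and variables do not carry over. Pictures are saved under pics/ and viewed, at most 10 in all, crops included, and the job is handed in when it is done.

Besides the shell and the picture viewer there is one more tool, called after "Emit:" as name(argument=value, ...), one argument or row to a line, values as JSON. move_arm: Moves the arm, as the interface text tells. Its arguments: {"type":"object","properties":{"increments":{"type":"array","items":{"type":"array","items":{"type":"number"}}},"force":{"type":"number"}},"required":["increments"]}

```bash
mkdir -p pics; cat > h.py <<'E'
import numpy as np,cv2
from station import ctrl
from scipy.spatial.transform import Rotation as R
def proj(c,p):
    T=np.linalg.inv(c['pose']);q=T[:3,:3]@np.array(p)+T[:3,3];u=c['K']@q;return u[:2]/u[2]
def ray(c,uv,z):
    d=c['pose'][:3,:3]@np.linalg.inv(c['K'])@np.array([uv[0],uv[1],1.]);o=c['pose'][:3,3];return o+d*(z-o[2])/d[2]
E
python3 - <<'E'
from h import *
import pickle
o=ctrl.get_obs();print(o['ee_pos'],o['eef_rot'],o['grip_width'])
for n in ['top','scene']:
    c=ctrl.camera(n);cv2.imwrite(f'pics/{n}.png',c['color']);pickle.dump(c,open(n+'.pkl','wb'))
    print(n,c['K'].tolist(),c['pose'].round(3).tolist())
    for k in ['green_brush','green_seat','blue_brush','yellow_brush']:
        try:
            for d in ctrl.cut_out(k,c): print(k,d['conf'],d['centre'],d['mask'].sum())
        except Exception as e: print(k,e)
E
```

```text
[0.2439335  0.49266462 0.20488738] [-3.14047521e+00 -8.72101283e-05  2.68182329e+00] 0.09402233811180344
top [[408.411493108025, 0.0, 272.35435972653676], [0.0, 408.411493108025, 215.57496036386175], [0.0, 0.0, 1.0]] [[-0.01, -0.983, 0.181, 0.251], [-0.999, 0.004, -0.034, 0.018], [0.032, -0.181, -0.983, 1.002], [0.0, 0.0, 0.0, 1.0]]
green_brush 0.94 [303.9, 411.0] 1622
green_brush 0.66 [186.2, 217.0] 907
green_seat 0.68 [171.2, 293.3] 1250
blue_brush 0.9 [156.4, 112.9] 878
yellow_brush 0.71 [146.1, 342.5] 824
scene [[404.46656697112365, 0.0, 283.4348750049599], [0.0, 404.46656697112365, 204.44585147483176], [0.0, 0.0, 1.0]] [[-0.716, 0.593, -0.369, 0.851], [0.698, 0.601, -0.389, 0.446], [-0.009, -0.536, -0.844, 1.055], [0.0, 0.0, 0.0, 1.0]]
green_brush 0.82 [122.6, 257.4] 748
green_brush 0.6 [252.3, 293.6] 639
green_seat 0.61 [224.2, 238.2] 933
blue_brush 0.58 [349.1, 348.4] 874
yellow_brush 0.76 [203.9, 197.7] 612
```

View pics/top.png

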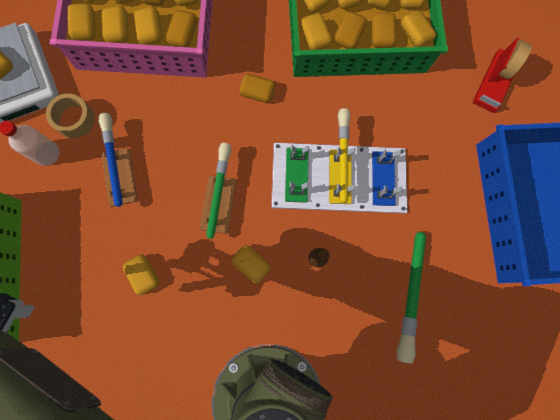

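View pics/scene.png

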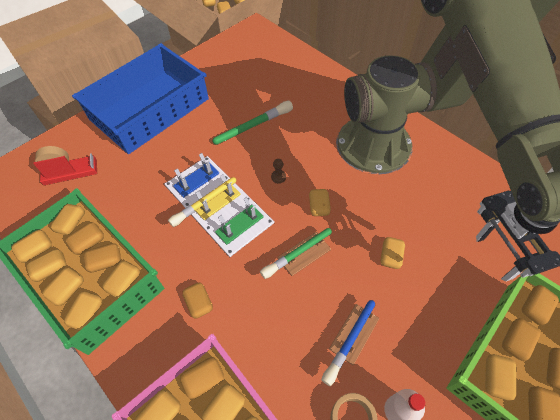

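Candidates for green_brush in the top view: the green brush on the wooden rest at (217,186), and a bigger green brush lying on the table at (412,300). I choose the one on the rest and check it in a crop, together with the green block at (297,175).

```bash
cat > m.py <<'E'
from h import *
import pickle
def green(c,box,name,z,lo=(45,120,40),hi=(80,255,255)):
    h=cv2.cvtColor(c['color'],cv2.COLOR_BGR2HSV);m=cv2.inRange(h,lo,hi);k=np.zeros_like(m);x0,y0,x1,y1=box;k[y0:y1,x0:x1]=1;m=m*k
    n,l,s,_=cv2.connectedComponentsWithStats(m)
    if name=='brush': m=(l==1+s[1:,4].argmax())
    ys,xs=np.nonzero(m);r=cv2.minAreaRect(np.c_[xs,ys].astype(np.float32));return r,cv2.boxPoints(r)
if __name__=='__main__':
    t=pickle.load(open('top.pkl','rb'));s=pickle.load(open('scene.pkl','rb'))
    for c,n,b1,b2 in[(t,'top',(195,165,240,245),(278,143,320,206)),(s,'scene',(265,220,340,280),(205,195,270,245))]:
        for nm,b,z in[('brush',b1,.045),('block',b2,.02)]:
            r,p=green(c,b,nm,z);print(n,nm,np.round(r[0],1),np.round(r[1],1))
            if nm=='block': print('  corners',[ray(c,q,z)[:2].round(4).tolist() for q in p],'cen',ray(c,r[0],z).round(4))
            else:
                o=np.argsort([np.linalg.norm(p[0]-p[i]) for i in range(4)]);a=(p[0]+p[o[1]])/2;b=(p[o[2]]+p[o[3]])/2
                A,B=ray(c,a,z),ray(c,b,z);print('  ends',A.round(4),B.round(4),'mid',((A+B)/2).round(4),'len',np.linalg.norm(A-B).round(4),'yaw',np.arctan2(*(B-A)[[1,0]]).round(3),
                  'width',np.linalg.norm(ray(c,p[0],z)-ray(c,p[o[1]],z)).round(4))
    im=cv2.resize(t['color'][130:250,190:420],None,fx=3.4,fy=3.4,interpolation=cv2.INTER_CUBIC);cv2.imwrite('pics/crop1.png',im)
E
python3 m.py
```

```text
top brush [214.8 205. ] [ 8.2 65.4]
  ends [0.3759 0.1334 0.045 ] [0.5332 0.1102 0.045 ] mid [0.4546 0.1218 0.045 ] len 0.1589 yaw -0.147 width 0.0193
top block [296.4 174.5] [21.5 53.1]
  corners [[0.4687, -0.0472], [0.6059, -0.0534], [0.6043, -0.1078], [0.467, -0.1003]] cen [ 0.5356 -0.0771  0.02  ]
scene brush [308.2 244. ] [ 6.4 53. ]
  ends [0.5267 0.1109 0.045 ] [0.3733 0.1338 0.045 ] mid [0.45   0.1223 0.045 ] len 0.155 yaw 2.994 width 0.0185
scene block [238.8 223.7] [16.8 46.4]
  corners [[0.6041, -0.1057], [0.4625, -0.1014], [0.4729, -0.045], [0.6112, -0.0514]] cen [ 0.5392 -0.0757  0.02  ]
```

View pics/crop1.png

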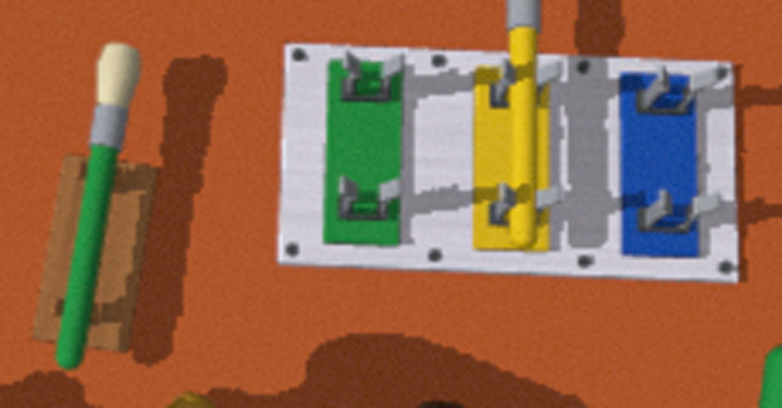

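The crop shows the slim 20 mm handle on the wooden rest (0.155 × 0.019 m measured), so this is the right brush. The green block is the leftmost on the rail, and its clips are empty. Now I move above the brush.

Emit:
move_arm(
  increments=[
    [1,0,0,0,0,0,-0.1045],
    [1,0,0,0,0,0,-0.1045],
    [1,0,0,0,0,0,-0.104],
    [1,-0.3,-0.39,0.05,0,0,0],
    [1,-0.3,-0.39,0.05,0,0,0],
    [1,-0.3,-0.39,0.05,0,0,0],
    [1,-0.3,-0.39,0.05,0,0,0],
    [1,-0.3,-0.39,0.05,0,0,0],
    [1,-0.3,-0.39,0.05,0,0,0],
    [1,-0.3,-0.39,0.05,0,0,0],
    [1,-0.3,-0.39,0.05,0,0,0],
    [1,-0.3,-0.39,0.05,0,0,0],
    [1,-0.3,-0.39,0.05,0,0,0],
    [1,-0.3,-0.39,0.05,0,0,0],
    [1,-0.3,-0.39,0.05,0,0,0],
    [1,-0.3,-0.39,0.05,0,0,0],
    [1,-0.3,-0.39,0.05,0,0,0],
    [1,-0.3,-0.39,0.05,0,0,0],
    [1,-0.3,-0.39,0.05,0,0,0],
    [1,-0.3,-0.39,0.05,0,0,0],
  ],
)

```text
time_s: 2.5
ee_pos: [0.4483, 0.1267, 0.163]
eef_rot: [3.141, 0.0, 2.995]
force: [0.1, 0.5, -0.2]
grip_width: 0.0939
grip_force: 0.0
```

```bash
cat >> h.py <<'E'
def wray(c,o,uv,z):
    K=c['K'];a=np.array([(uv[0]-K[0,2])/K[0,0],(uv[1]-K[1,2])/K[1,1]]);r=np.linalg.norm(a)
    d=np.r_[a/r*np.sin(r),np.cos(r)];X=c['tool_from_camera'];Rt=R.from_euler('xyz',o['eef_rot']).as_matrix()
    d=Rt@X[:3,:3]@d;p=o['ee_pos']+Rt@X[:3,3];return p+d*(z-p[2])/d[2]
def to(p,yaw,o=None):
    o=o or ctrl.get_obs();M=R.from_euler('xyz',o['eef_rot']);e=(M.inv()*R.from_euler('xyz',[np.pi,0,yaw])).as_rotvec()
    M2=R.from_euler('xyz',[np.pi,0,yaw]);print('turn',e.round(4),'then shift units',(M2.inv().apply(np.array(p)-o['ee_pos'])/.05).round(3))
E
python3 - <<'E'
from h import *
import pickle
o=ctrl.get_obs();c=ctrl.camera('wrist');print(o['ee_pos'],o['eef_rot'],o['time_s'],c['K'].tolist());cv2.imwrite('pics/w1.png',c['color'])
pickle.dump((o,c),open('w1.pkl','wb'))
for d in ctrl.cut_out('green_brush',c): print(d['conf'],d['centre'],d['mask'].sum())
to([.452,.122,.026],2.995,o)
E
```

```text
[0.44827715 0.12668637 0.16298969] [3.14149510e+00 2.97403946e-04 2.99479372e+00] 2.5 [[325.19226210127806, 0.0, 279.28536842715033], [0.0, 325.19226210127806, 211.6229803611458], [0.0, 0.0, 1.0]]
0.94 [228.4, 274.4] 4223
turn [ 0.0001  0.0003 -0.0002] then shift units [-0.087 -0.082  2.74 ]
```

View pics/w1.png

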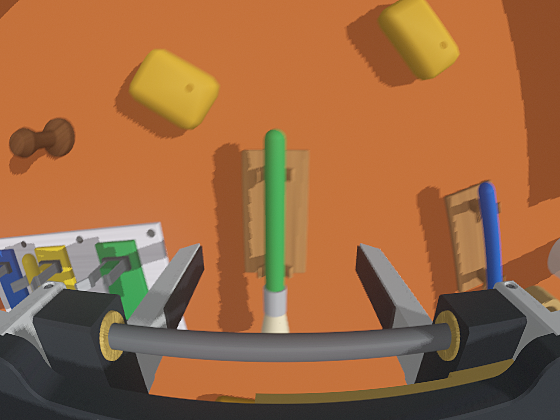

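The wrist view shows the handle from (275,129) to the ferrule at (275,291), centred between the fingers. I compute its midpoint from these.

```bash
python3 - <<'E'
from h import *
import pickle
o,c=pickle.load(open('w1.pkl','rb'))
A=wray(c,o,(275.5,129.5),.045);B=wray(c,o,(274.5,291),.045);print(A,B,(A+B)/2,np.linalg.norm(A-B),np.arctan2(A[1]-B[1],A[0]-B[0]))
m=(A+B)/2;to([m[0],m[1],.026],np.arctan2(A[1]-B[1],A[0]-B[0]),o)
E
```

```text
[0.37484661 0.13452474 0.045     ] [0.53687658 0.10888424 0.045     ] [0.45586159 0.12170449 0.045     ] 0.16404616742665135 2.984648641153853
turn [0.0001 0.0003 0.0101] then shift units [-0.165 -0.075  2.74 ]
```

Emit:
move_arm(
  increments=[
    [1,-0.085,-0.08,0.2,0,0,0.005],
    [1,0,0,0.4,0,0,0],
    [1,0,0,0.4,0,0,0],
    [1,0,0,0.4,0,0,0],
    [1,0,0,0.4,0,0,0],
    [1,0,0,0.4,0,0,0],
    [1,0,0,0.3,0,0,0],
    [1,0,0,0.24,0,0,0],
    [1,0,0,0,0,0,0],
    [1,0,0,0,0,0,0],
  ],
)

```text
time_s: 3.6
ee_pos: [0.4515, 0.1233, 0.0261]
eef_rot: [3.142, 0.0, 2.99]
force: [-0.7, -0.6, -0.1]
grip_width: 0.094
grip_force: 0.0
```

Emit:
move_arm(
  force=50,
  increments=[
    [0,0,0,0,0,0,0],
    [0,0,0,0,0,0,0],
    [0,0,0,0,0,0,0],
    [0,0,0,0,0,0,0],
    [0,0,0,0,0,0,0],
    [0,0,0,0,0,0,0],
    [0,0,0,0,0,0,0],
    [0,0,0,0,0,0,0],
    [0,0,0,0,0,0,0],
    [0,0,0,0,0,0,0],
  ],
)

```text
time_s: 4.6
ee_pos: [0.4514, 0.1229, 0.0259]
eef_rot: [-3.141, -0.0, 2.99]
force: [-1.0, -2.4, 2.3]
grip_width: 0.0189
grip_force: 50.0
```

Emit:
move_arm(
  increments=[
    [0,0,0,-0.2,0,0,0],
    [0,0,0,-0.4,0,0,0],
    [0,0,0,-0.4,0,0,0],
    [0,0,0,-0.4,0,0,0],
    [0,0,0,-0.4,0,0,0],
    [0,0,0,-0.4,0,0,0],
    [0,0,0,-0.2,0,0,-0.1],
    [0,-0.16,-0.325,0,0,0,0],
    [0,-0.16,-0.325,0,0,0,0],
    [0,-0.16,-0.325,0,0,0,0],
    [0,-0.16,-0.325,0,0,0,0],
    [0,-0.16,-0.325,0,0,0,0],
    [0,-0.16,-0.325,0,0,0,0],
    [0,-0.16,-0.325,0,0,0,0],
    [0,-0.16,-0.325,0,0,0,0],
    [0,-0.16,-0.325,0,0,0,0],
    [0,-0.16,-0.325,0,0,0,0],
    [0,-0.16,-0.325,0,0,0,0],
    [0,-0.16,-0.325,0,0,0,0],
  ],
)

```text
time_s: 6.5
ee_pos: [0.5377, -0.0778, 0.1462]
eef_rot: [3.142, 0.0, 3.09]
force: [-0.5, 0.7, -0.2]
grip_width: 0.0188
grip_force: 50.0
```

```bash
python3 - <<'E'
from h import *
import pickle
o=ctrl.get_obs();c=ctrl.camera('wrist');s=ctrl.camera('scene');print(o['ee_pos'],o['eef_rot'],o['grip_width'])
pickle.dump((o,c,s),open('w2.pkl','wb'))
S=cv2.resize(s['color'][130:270,150:310],None,fx=3,fy=3,interpolation=cv2.INTER_CUBIC)
cv2.imwrite('pics/w2.png',c['color']);cv2.imwrite('pics/s2.png',S)
E
```

```text
[ 0.53773013 -0.0777828   0.14620556] [3.14158237e+00 2.26863620e-04 3.08989041e+00] 0.018809675415925237
```

View pics/w2.png

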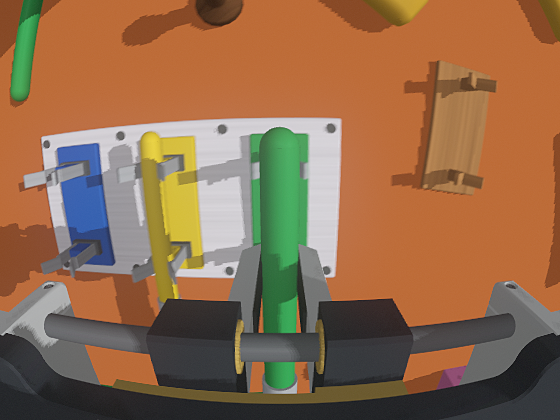

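View pics/s2.png

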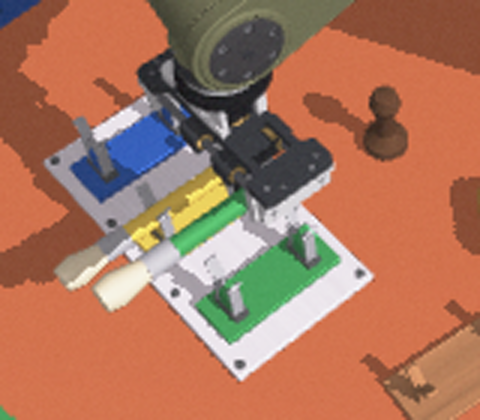

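The wrist view shows the green handle (280,128)–(280,390) held over the green block, whose near corners are at (251,134) and (308,133). The clip jaws are visible symmetrically on both sides at row 170. The scene crop shows the brush level and the yellow brush undisturbed. I compute the remaining offset.

```bash
python3 - <<'E'
from h import *
import pickle
o,c,s=pickle.load(open('w2.pkl','rb'))
for n,uv,z in [('bl near L',(251,134),.02),('bl near R',(308,133),.02),('L far',(252,240),.02),('R far',(308,240),.02),('plate NR',(341,119),.01),('plate FR',(336,277),.01),('plate NL',(42,138),.01),('handle end',(280,128),.165),('handle mid',(280,240),.165)]:
    print(n,wray(c,o,uv,z).round(4))
# scene: block mask outline and plate corners (crop/3+offset)
f=lambda x,y:(150+x/3-.33,130+y/3-.33)
for n,uv,z in [('far R',(198,304),.02),('far L',(232,343),.02),('near L',(343,263),.02),('plate far',(241,380),.01),('plate near',(373,275),.01)]: print('scene',n,ray(s,f(*uv),z).round(4))
E
```

```text
bl near L [ 0.467 -0.1    0.02 ]
bl near R [ 0.4689 -0.0468  0.02  ]
L far [ 0.5722 -0.1066  0.02  ]
R far [ 0.5751 -0.0502  0.02  ]
plate NR [ 0.4565 -0.0131  0.01  ]
plate FR [ 0.6249 -0.0193  0.01  ]
plate NL [ 0.4425 -0.3506  0.01  ]
handle end [ 0.4594 -0.0729  0.165 ]
handle mid [ 0.5175 -0.0759  0.165 ]
scene far R [ 0.6033 -0.1044  0.02  ]
scene far L [ 0.607  -0.0487  0.02  ]
scene near L [ 0.4714 -0.0394  0.02  ]
scene plate far [ 0.6237 -0.0175  0.01  ]
scene plate near [ 0.4559 -0.0129  0.01  ]
```

Emit:
move_arm(
  increments=[
    [0,0,0.015,0.2,0,0,-0.01],
    [0,0,0,0.4,0,0,0],
    [0,0,0,0.4,0,0,0],
    [0,0,0,0.2,0,0,0],
    [0,0,0,0.12,0,0,0],
    [0,0,0,0.12,0,0,0],
    [0,0,0,0.12,0,0,0],
    [0,0,0,0.12,0,0,0],
    [0,0,0,0,0,0,0],
  ],
)

```text
time_s: 7.5
ee_pos: [0.537, -0.0759, 0.0613]
eef_rot: [3.141, -0.001, 3.1]
force: [-0.1, 0.3, -0.4]
grip_width: 0.0188
grip_force: 50.0
```

Emit:
move_arm(
  increments=[
    [0,0,0,0.07,0,0,0],
    [0,0,0,0.07,0,0,0],
    [0,0,0,0.07,0,0,0],
    [0,0,0,0.07,0,0,0],
    [0,0,0,0.07,0,0,0],
    [0,0,0,0.07,0,0,0],
    [0,0,0,0,0,0,0],
    [0,0,0,0,0,0,0],
  ],
)

```text
time_s: 8.3
ee_pos: [0.5372, -0.076, 0.0409]
eef_rot: [-3.142, -0.0, 3.1]
force: [-1.4, -1.2, 3.7]
grip_width: 0.0187
grip_force: 50.0
```

Emit:
move_arm(
  increments=[
    [0,0,0,0.03,0,0,0],
    [0,0,0,0.03,0,0,0],
    [0,0,0,0,0,0,0],
    [0,0,0,0,0,0,0],
  ],
)

```text
time_s: 8.7
ee_pos: [0.5375, -0.076, 0.0405]
eef_rot: [-3.141, 0.001, 3.1]
force: [-17.1, 1.1, 37.2]
grip_width: 0.0187
grip_force: 50.0
```

It stopped hard with 37 N, so the brush is seated. I relax the push, open the gripper and lift.

Emit:
move_arm(
  increments=[
    [0,0,0,-0.05,0,0,0],
    [0,0,0,0,0,0,0],
    [0.6,0,0,0,0,0,0],
    [0.6,0,0,0,0,0,0],
    [0.6,0,0,0,0,0,0],
    [0.6,0,0,0,0,0,0],
    [0.6,0,0,0,0,0,0],
    [0.6,0,0,0,0,0,0],
    [0.6,0,0,-0.2,0,0,0],
    [0.6,0,0,-0.4,0,0,0],
    [0.6,0,0,-0.4,0,0,0],
    [0.6,0,0,-0.4,0,0,0],
    [0.6,0,0,-0.4,0,0,0],
    [0.6,0,0,-0.4,0,0,0],
    [0.6,0,0,-0.4,0,0,0],
    [0.6,0.4,0.4,0,0,0,0],
    [0.6,0.4,0.4,0,0,0,0],
    [0.6,0.4,0.4,0,0,0,0],
    [0.6,0.4,0.4,0,0,0,0],
    [0.6,0,0,0,0,0,0],
  ],
)

```text
time_s: 10.7
ee_pos: [0.4593, 0.009, 0.1714]
eef_rot: [3.141, 0.001, 3.102]
force: [0.5, 0.2, 0.3]
grip_width: 0.0562
grip_force: 0.0
```

```bash
python3 - <<'E'
from h import *
o=ctrl.get_obs();c=ctrl.camera('wrist');s=ctrl.camera('scene')
print(o['ee_pos'],o['grip_width'])
S=cv2.resize(s['color'][140:280,150:310],None,fx=2.8,fy=2.8,interpolation=cv2.INTER_CUBIC)
W=cv2.resize(c['color'],(448,336));W=np.vstack([W,np.zeros((392-336,448,3),np.uint8)])
cv2.imwrite('pics/end.png',cv2.resize(np.hstack([S[:392],W[:,:]]),(800,352)))
E
```

```text
[0.459305   0.00896366 0.17139314] 0.056211321076722866
```

View pics/end.png

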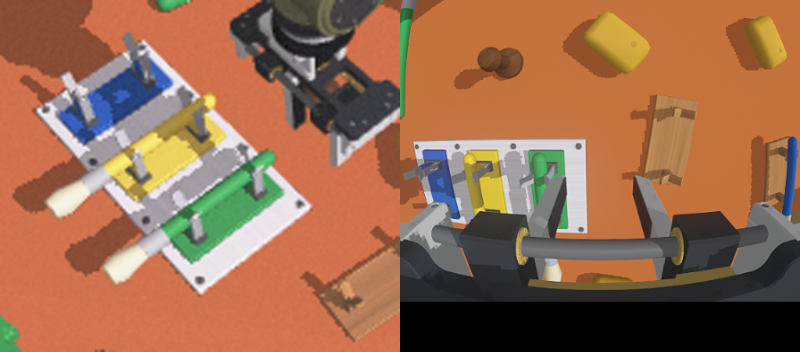

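The left half (scene view) shows the green brush in both green clips, from (110,270) to (270,158). It is parallel to the seated yellow brush and at the same height, and the gripper is clear.

```bash
python3 -c "
from station import ctrl
print(ctrl.hand_in())"
```

```text
the job is handed in; nothing more can be done
None
```

The green brush is snapped into both clips of the green block and released, the blue and yellow brushes were not touched, and the job is handed in (no verdict was returned).

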